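Cap the tape post without cross-threading

ROBOT

A 6-joint arm with a two-finger parallel gripper is mounted at the origin on the work surface. World frame = base frame: x ahead of the robot, y to its left, z up, the work surface at z = 0. Lengths are in m, angles in rad, forces in N, time in s.
With the tool pointing down it reaches from about 0.3 to 0.775 m from the base axis. Payload 14.6 kg.
Tool frame: the origin (TCP) lies at the very end of the fingers, on their centre line; the grasp point (between the pads) lies 19 mm behind it; z points along the fingers, x is the direction in which the jaws open and shut, and the axes are right-handed (so a half turn about z gives the same grasp; the last joint's range is limited). The gripper opens to 94 mm and grips with 3 to 60 N. Pads are 16 mm wide; open, the fingers measure 119 mm over their backs; the gripper's body (75 mm by 177 mm) begins 78 mm behind the grasp point.
Start: joints at [-1.324, 0.3, 1.521, -0, 1.321, -0.067], TCP at [0.17, -0.523, 0.205] pointing down, gripper open.
Joint ranges: [-3.03, 3.03], [-0.79, 2.21], [0.23, 2.52], [-1.04, 4.18], [0, 3.07], [-2.55, 2.55]. Speed limits (rad/s): [2.22, 2.22, 2.57, 3.14, 3.14, 3.14].

INTERFACE

Orientations are given as [roll, pitch, yaw] about the fixed x, y, z axes, in that order (R = Rz(yaw) Ry(pitch) Rx(roll)).
In Python, from station import ctrl gives the robot as it stands.
- The arm moves only by the shell command python3 -m inch 'ROWS' [FORCE]. ROWS is JSON, one flat list of numbers, 7 for each row, row after row: the shift along the tool's x, y, z in cm, then the turn, a rotation vector about the tool's x, y, z in rad, then the opening, from 0 (shut) to 1 (fully open). In form: [tx, ty, tz, wx, wy, wz, claw, tx, ty, tz, wx, wy, wz, claw, ...]. A call has 1 to 20 rows; each row shifts and turns the commanded pose from where the row before left it, along the tool's axes as they then stand; what a row does not reach is not made up. A row lasts 1/8 s, in which the tool goes at most 62.5 mm and 10.7 degrees, less where a joint would pass 70% of its speed; a pose out of reach is approached as far as the arm can. A call is refused whole if a number of a shift passes 6.25 or a number of a turn 0.188, either way. A call with a gripper value outside its range is refused whole. The fingers move at their own pace and stop on an object; FORCE is the grip in N (left out, the last holds). Time passes only in rows, so rows that do not move let the fingers close. It gives the time, the measured TCP pose, the force and the opening at its end, in the units of the state.
- ctrl.get_obs(): the state, without advancing time (a new reading comes with each control period).
- ctrl.camera(name): name is "side" or "top"; returns (picture, depth): 384x512x3 uint8, red, green, blue; 384x512 float32, m along the optical axis (not along the pixel's ray), 0 where there is no reading.
- ctrl.camera_params(name): a dict with "vertical_fov" (degrees; the focal length in pixels is half the picture's height over the tangent of half this angle, whatever the lens; pixels are square), "cx", "cy" (the principal point, pixels), "distortion" ([k1, k2, p1, p2, k3] as OpenCV has them; the pictures are not rectified), "camera_from_world" (4x4, takes a point from world to camera coordinates). Camera axes: x right, y down, z forward; pixel columns grow to the right and rows downward; lengths in m; the calibration is good to about 2 mm. A picture is of the moment at which its call begins. camera_params takes no time and is no camera call.
- ctrl.hand_in(): hands the job in, once; it reports no verdict.
Trained networks look in the newest picture that a camera, given by its name, has taken for a name from the list of things; names that differ only in an ending like _2 or _b are one class to them, and where a whole thing is asked for, a point or a joint stands for the part that bears it (a point fixed in the world has none). Each returns a list of dicts, best first, with "score" (0 to 1); they miss things now and then, are a little off and sometimes report something else, mostly with a low value. They report only what shows in the picture. A call takes as long as a camera call.
- ctrl.spot_in(camera, label): "bbox" ([centre column, centre row, width, height] in pixels, round what is visible of it).
- ctrl.place_of(camera, label): "centre" ([column, row] in pixels: a listed point, or the origin of a listed thing).
The state is a dict: "time_s": time; "qpos": joint angles; "joint_vel": joint speeds; "tau": joint torques, N m; "ee_pos": TCP position; "eef_rot": TCP orientation; "force": force on the tool from outside, world axes, zero at the start; "moment": the same for the moment, N m; "grip_width": finger opening in m.
Only numpy, scipy, OpenCV 4.12 (cv2) and the standard library are available. Lean on these libraries where they do the work, as an engineer would, in place of code of your own. Each camera call takes 0.05 s, during which the arm holds its last target. There are 200 camera calls.

TASK

The roll of masking tape is on its post, but the winged orange cap that keeps it there is off. Put the cap over the post and, pressing only lightly, turn it backwards (anticlockwise from above) until you feel it drop into the thread, then forwards (clockwise) until its flange lies flat and fully home on the roll, and let go. Do not force the thread, and leave the other things on the table where they are.

Things in the scene. Friction and masses are not known exactly. Their poses are not given: they have to be found in the camera images.
- stand: tape post, fixed to the table: grey round foot 150 mm across, 12 mm thick; on it a roll of masking tape 116 mm across, in whose middle stands a blue threaded neck 48 mm across. Origin on the neck's axis at table height, z up. The thread is right-handed with 4 starts 90 degrees apart; where they lie round the axis differs each time and is not told by this pose
- neck_tip (a point): top of the neck on its axis, 76.5 mm above the table: a blunt 18 mm tip that widens to a smooth 32 mm pilot 10 mm below. Below it, on top of each thread start, a ramp climbs 2.5 mm anticlockwise (from above) to an edge, beyond which a 9 mm gap opens into the thread. A rib 7 mm high closes each ramp's low end, so a cap on the ramps cannot start clockwise, and needs up to 1.9 rad anticlockwise
- roll_top (a point): centre of the roll's flat top, on the neck's axis, 48 mm above the table: the flange of the cap lies here when home. From the drop into the thread the cap needs about 0.75 rad clockwise to come home, sinking 5 mm per rad, and jams tight at about 1.05 rad; the thread holds by itself. All is hard plastic: force builds up within a millimetre
- cap: orange cap with a black wing, loose, 80 to 170 g, mouth down: flange 88 mm across, 5 mm thick; above it a 63 mm drum up to 35 mm; wing on top. Origin at the centre of the flange's underside, z up. Height of origin above the table: 57 to 60 mm with the lugs on the ramps (66 on a rib), 51 to 52.5 once dropped into the thread (a fall of some 7 mm), 48 when home
- cap_wing (a point): centre of the cap's wing, 49 mm above the cap's underside: an upright bar 46 mm long (along the cap's x), 14 mm thick (along y), from 35 to 63 mm above the underside. This is what to grip
- cap_mouth (a point): centre of the cap's mouth, same point as its origin. 53 mm bore with room for the whole pilot; 4 inward lugs, 6.5 mm wide, 90 degrees apart, just inside leave a 35 mm opening (1.5 mm to spare round the pilot). If the cap sinks straight to 51 to 52.5 mm when first put on, the lugs are already in the thread: it cannot go further anticlockwise, only clockwise
- glue_stick: bystander: white glue stick, lying, 25 mm thick, 115 mm long along its x; origin under its middle
- crayon_box: bystander: flat yellow and green crayon box, 75 x 120 x 28 mm; origin under its middle
- staple_box: bystander: red box of staples, 60 x 105 x 35 mm; origin under its middle
- spare_roll: bystander: spare roll of masking tape lying flat on the table, 110 mm across, 24 mm high, with an open 76 mm core; not the one to be capped; origin under its middle
- scissors: bystander: closed scissors with green handles, lying, 160 mm long; origin under their middle
- pen_cup: bystander: blue cup with three pens, 72 mm across, 125 mm high with the pens; origin under its middle
- bowl: bystander: dark wooden bowl, 150 mm across, 50 mm high; origin under its middle

How it is judged:
By the outcome, as a careful person would: the job done as asked, in the order asked, and still so for the second after the job is handed in, with the robot touching nothing.
It also fails if it takes over 72 s, if anything falls off the work surface, if the arm or the gripper's body presses on something with over 40 N, if the wrist force passes 120 N, or if a joint passes its speed limit or range.

## Working session

There is one attempt and no reset: what is moved stays moved. The work goes in short steps, Python scripts to look and compute and a shell command to move; the robot and the scene stay as the last step left them, time stands still between calls to the robot, and variables do not carry over. Pictures are saved under pics/ and viewed, about 8 in all and at most 12, crops included, and the job is handed in when it is done.

```bash
ls; mkdir -p pics; cat > h.py <<'E'
import numpy as np,cv2
from station import ctrl
def P(c):
    p=ctrl.camera_params(c);f=192/np.tan(np.radians(p["vertical_fov"])/2)
    K=np.array([[f,0,p["cx"]],[0,f,p["cy"]],[0,0,1]]);return K,np.array(p["distortion"],float),np.array(p["camera_from_world"])
def ray(c,px):
    K,D,T=P(c);u=cv2.undistortPoints(np.array([[px]],float),K,D)[0,0]
    R=T[:3,:3];return -R.T@T[:3,3],R.T@np.array([u[0],u[1],1])
def at_z(c,px,z):
    o,d=ray(c,px);return o+d*(z-o[2])/d[2]
def cloud(c,dep):
    K,D,T=P(c);v,u=np.mgrid[:384,:512];q=cv2.undistortPoints(np.stack([u,v],-1).reshape(-1,1,2).astype(float),K,D)[:,0]
    X=np.c_[q,np.ones(len(q))]*dep.reshape(-1,1);return ((X-T[:3,3])@T[:3,:3]).reshape(384,512,3)
def save(im,n,s=1):
    cv2.imwrite('pics/'+n,cv2.resize(im[...,::-1],None,fx=s,fy=s))
E
python3 - <<'E'
from h import *
ims=[]
for c in("top","side"):
    im,d=ctrl.camera(c);ims.append(im);np.savez(f'{c}.npz',im=im,d=d)
    print(c,ray(c,[256,192])[0].round(3))
    for l,z in(("cap",0),("cap_wing",.049),("neck_tip",.0765),("roll_top",.048),("stand",0)):
        for r in ctrl.place_of(c,l)[:2]: print(l,r,at_z(c,r["centre"],z).round(3))
    save(im,c+'0.png',1.5)
print(ctrl.get_obs())
E
```

```text
pics
top [ 0.508 -0.017  1.626]
cap {'centre': [214.8, 224.9], 'score': 0.6} [0.535 0.147 0.   ]
cap_wing {'centre': [213.2, 223.4], 'score': 0.65} [0.539 0.148 0.049]
neck_tip {'centre': [334.3, 164.2], 'score': 0.17} [ 0.743 -0.254  0.077]
roll_top {'centre': [322.0, 233.4], 'score': 0.74} [ 0.512 -0.218  0.048]
stand {'centre': [320.8, 230.0], 'score': 0.58} [ 0.524 -0.22   0.   ]
side [-0.041  0.715  0.778]
cap {'centre': [238.5, 249.2], 'score': 0.82} [0.55  0.141 0.   ]
cap {'centre': [237.4, 252.1], 'score': 0.66} [ 0.544  0.152 -0.   ]
cap_wing {'centre': [238.8, 237.5], 'score': 0.69} [0.544 0.144 0.049]
neck_tip {'centre': [328.5, 175.9], 'score': 0.57} [ 0.517 -0.24   0.077]
roll_top {'centre': [326.3, 182.4], 'score': 0.58} [ 0.523 -0.241  0.048]
roll_top {'centre': [238.4, 250.3], 'score': 0.52} [0.511 0.18  0.048]
stand {'centre': [327.1, 196.7], 'score': 0.8} [ 0.51  -0.235  0.   ]
{'time_s': 0.6, 'qpos': array([-1.32357580e+00,  2.99907392e-01,  1.52100396e+00,  2.63671299e-05,
        1.32070462e+00, -6.66045212e-02]), 'joint_vel': array([ 0.00065807,  0.00115315,  0.00136081,  0.00083167, -0.00042494,
        0.00058207]), 'tau': array([-2.38235865e-03, -5.31485510e+01, -3.52831650e+01,  7.08243926e-02,
        2.14122247e-02, -5.14188150e-05]), 'ee_pos': array([ 0.16978292, -0.52312538,  0.20543985]), 'eef_rot': array([-3.14156561e+00,  2.15670369e-05, -1.25697780e+00]), 'force': array([-0.09679866,  0.48425139, -0.04615856]), 'moment': array([0.05106814, 0.00224371, 0.01424415]), 'grip_width': 0.09406099952125037}
```

```bash
python3 - <<'E'
from h import *
for c in("top","side"):
    z=np.load(c+'.npz');im,d=z['im'],z['d'];X=cloud(c,d);Z=X[...,2];ok=d>0
    hsv=cv2.cvtColor(im,cv2.COLOR_RGB2HSV)
    near=lambda p,r:ok&(np.hypot(X[...,0]-p[0],X[...,1]-p[1])<r)
    A=near((.54,.147),.07); W=X[A&(Z>.054)]
    print(c,'wing n',len(W),'mid',((W.max(0)+W.min(0))/2).round(4),W.mean(0).round(4),'zmax',W[:,2].max().round(3))
    rr=cv2.minAreaRect((W[:,:2]*1000).astype(np.float32));print(' rect mm',rr)
    D=X[A&(Z>.028)&(Z<.042)];print(' drum',cv2.minEnclosingCircle((D[:,:2]*1000).astype(np.float32)) if len(D)>3 else 0)
    B=near((.515,-.225),.09)
    for lo,hi in((.04,.054),(.06,.09)):
        q=X[B&(Z>lo)&(Z<hi)];print(' stand',lo,len(q),cv2.minEnclosingCircle((q[:,:2]*1000).astype(np.float32)),q.mean(0).round(4))
E
```

```text
top wing n 57 mid [0.5435 0.1488 0.0629] [0.5425 0.1478 0.0622] zmax 0.071
 rect mm ((542.4672241210938, 148.27281188964844), (13.522648811340332, 45.64823532104492), 25.924663543701172)
 drum ((542.3079223632812, 148.3148651123047), 31.69993782043457)
 stand 0.04 662 ((512.1068725585938, -225.42396545410156), 58.167781829833984) [ 0.5124 -0.2254  0.0467]
 stand 0.06 112 ((512.9517211914062, -225.1393585205078), 24.282960891723633) [ 0.5135 -0.2246  0.0695]
side wing n 80 mid [0.54   0.1492 0.06  ] [0.5388 0.151  0.0614] zmax 0.066
 rect mm ((540.3729858398438, 149.3931121826172), (14.229207038879395, 45.4056282043457), 24.438453674316406)
 drum ((541.8251953125, 147.79855346679688), 32.67229080200195)
 stand 0.04 502 ((511.5487060546875, -223.48699951171875), 61.456764221191406) [ 0.5052 -0.2157  0.0469]
 stand 0.06 106 ((511.1821594238281, -226.0821075439453), 25.966259002685547) [ 0.5085 -0.2199  0.0678]
```

View pics/top0.png

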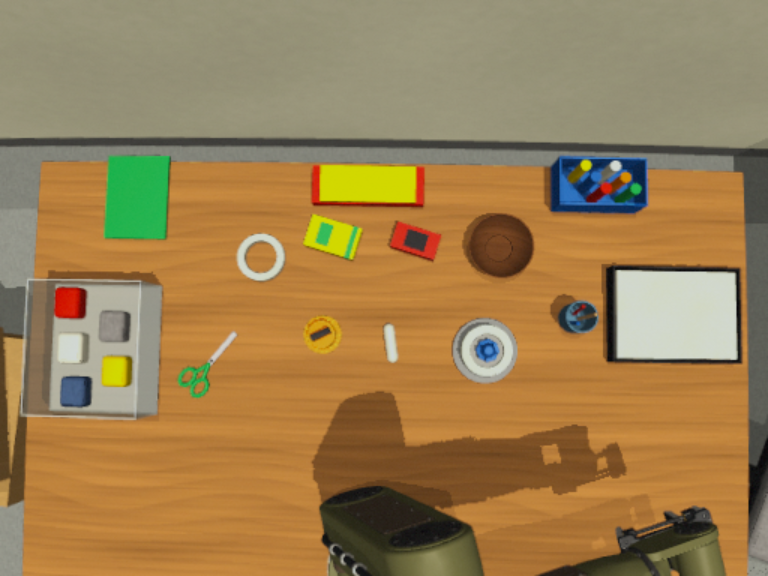

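View pics/side0.png

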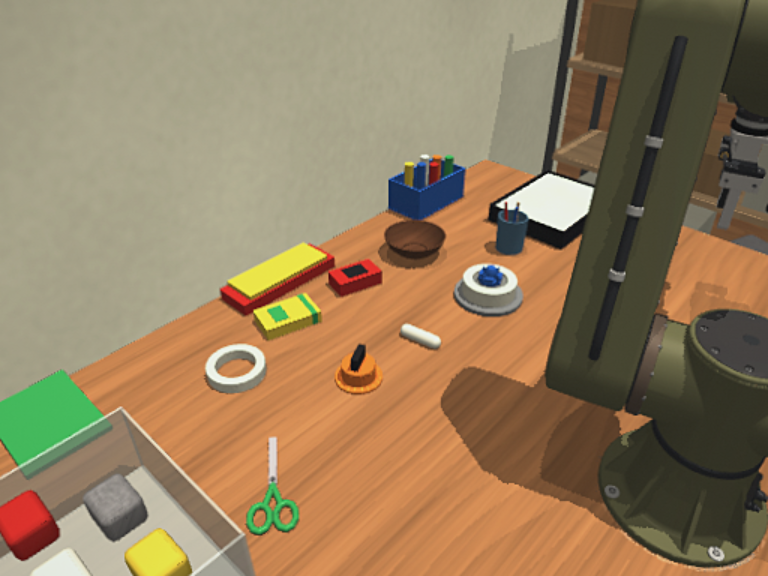

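```bash
cat >> h.py <<'E'
def go(x,y,z,yaw=None):
    o=ctrl.get_obs();p=np.array(o['ee_pos']);psi=o['eef_rot'][2];d=np.array([x,y,z])-p
    c,s=np.cos(psi),np.sin(psi)
    print('t',round(o['time_s'],2),'tool cm',(100*np.array([d[0]*c+d[1]*s,d[0]*s-d[1]*c,-d[2]])).round(2),'wz',None if yaw is None else round(psi-yaw,3),'F',o['force'].round(1),'w',round(o['grip_width'],4))
E
python3 -m inch '[-3.74,-4.01,0,0,0,0,1,-3.74,-4.01,0,0,0,0,1,-3.74,-4.01,0,0,0,0,1,-3.74,-4.01,0,0,0,0,1,-3.74,-4.01,0,0,0,0,1,-3.74,-4.01,0,0,0,0,1,-3.74,-4.01,0,0,0,0,1,-3.74,-4.01,0,0,0,0,1,-3.74,-4.01,0,0,0,0,1,-3.74,-4.01,0,0,0,0,1,-3.74,-4.01,0,0,0,0,1,-3.74,-4.01,0,0,0,0,1,-3.74,-4.01,0,0,0,0,1,-3.74,-4.01,0,0,0,0,1,0,0,3,0,0,-0.126,1,0,0,4,0,0,0,1,0,0,3,0,0,0,1,0,0,0,0,0,0,1]' 4
python3 -c "
from h import *
go(.542,.148,.012,-1.131)"
```

```text
time_s: 2.85
ee_pos: [0.5411, 0.148, 0.1037]
eef_rot: [3.138, 0.001, -1.131]
force: [-0.0, 0.7, 0.7]
grip_width: 0.0938
t 2.85 tool cm [ 0.04 -0.08  9.17] wz -0.0 F [-0.   0.7  0.7] w 0.0938
```

```bash
python3 -m inch '[0,-0.1,3,0,0,0,1,0,0,3,0,0,0,1,0,0,2,0,0,0,1,0,0,1.1,0,0,0,1,0,0,0,0,0,0,1,0,0,0,0,0,0,0.6,0,0,0,0,0,0,0.6,0,0,0,0,0,0,0.6,0,0,0,0,0,0,0.6,0,0,0,0,0,0,0.6,0,0,0,0,0,0,0.6,0,0,0,0,0,0,0.6]' 4
python3 -c "
from h import *
go(.542,.148,.012,-1.131)"
```

```text
time_s: 4.35
ee_pos: [0.5432, 0.1486, 0.0147]
eef_rot: [-3.141, -0.0, -1.131]
force: [-2.4, -0.3, 6.9]
grip_width: 0.0627
t 4.35 tool cm [0.01 0.13 0.27] wz -0.0 F [-2.4 -0.3  6.9] w 0.0627
```

```bash
python3 -m inch '[0,0,0,0,0,0,0.6,0,0,0,0,0,0,0.6]' 4
python3 -m inch '[0,0,0,0,0,0,1,0,0,0,0,0,0,1,0,0,0,0,0,0,1,0,0,0,0,0,0,1]'
python3 -c "
from h import *
go(.542,.148,.012,-1.131)"
```

```text
time_s: 4.6
ee_pos: [0.5432, 0.1486, 0.0147]
eef_rot: [-3.141, -0.0, -1.131]
force: [-1.2, -0.6, 4.4]
grip_width: 0.0627
time_s: 5.1
ee_pos: [0.543, 0.1486, 0.0144]
eef_rot: [3.141, 0.0, -1.131]
force: [-0.5, 0.1, 0.1]
grip_width: 0.0936
t 5.1 tool cm [0.01 0.12 0.24] wz 0.0 F [-0.5  0.1  0.1] w 0.0936
```

```bash
python3 -m inch '[0,0,-3,0,0,0,1,0,0,-3,0,0,0,1,0,0,-2,0,0,-0.175,1,0,0,0,0,0,-0.175,1,0,0,0,0,0,-0.175,1,0,0,0,0,0,-0.175,1,0,0,0,0,0,-0.175,1,0,0,0,0,0,-0.175,1,0,0,0,0,0,-0.175,1,0,0,0,0,0,-0.175,1,0,0,0,0,0,-0.171,1,0,0,0,0,0,0,1,0,0,0,0,0,0,1]'
python3 - <<'E'
from h import *
go(.543,.1486,.038,.44)
c="side"
for c in("top","side"):
    im,d=ctrl.camera(c);X=cloud(c,d);Z=X[...,2];A=(d>0)&(np.hypot(X[...,0]-.543,X[...,1]-.148)<.07)
    W=X[A&(Z>.054)&(Z<.07)];D=X[A&(Z>.028)&(Z<.042)]
    print(c,len(W),cv2.minAreaRect((W[:,:2]*1000).astype(np.float32)) if len(W)>3 else 0,cv2.minEnclosingCircle((D[:,:2]*1000).astype(np.float32))if len(D)>3 else 0)
save(im[190:300,180:300],'s1.png',5)
E
```

```text
time_s: 6.72
ee_pos: [0.543, 0.1486, 0.0944]
eef_rot: [-3.142, 0.0, 0.436]
force: [-0.2, 0.8, -0.5]
grip_width: 0.0939
t 6.72 tool cm [-0.   -0.    5.64] wz -0.004 F [-0.2  0.8 -0.5] w 0.0939
top 0 0 0
side 81 ((540.58740234375, 149.6315460205078), (14.302496910095215, 46.48445510864258), 25.119762420654297) ((540.1424560546875, 148.3660430908203), 32.523231506347656)
```

View pics/s1.png

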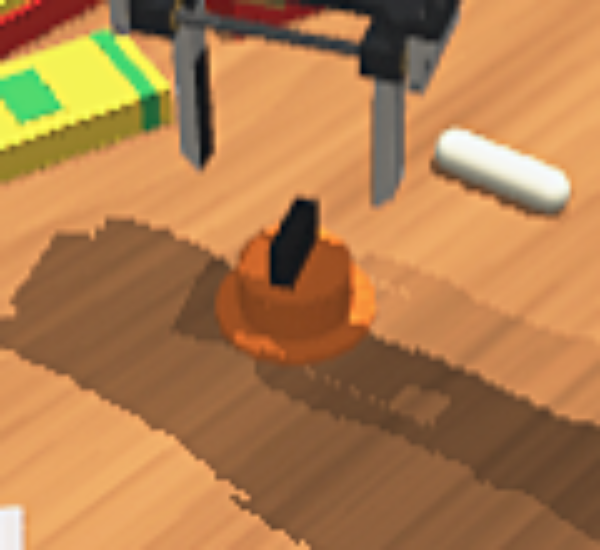

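The open fingers straddle the black wing (about 295,240 in the crop), jaw axis across its thin side. Lowering and gripping.

```bash
python3 -m inch '[0,0,3,0,0,-0.004,1,0,0,2,0,0,0,1,0,0,0.5,0,0,0,1,0,0,0,0,0,0,1,0,0,0,0,0,0,0.05,0,0,0,0,0,0,0.05,0,0,0,0,0,0,0.05,0,0,0,0,0,0,0.05,0,0,0,0,0,0,0.05,0,0,0,0,0,0,0.05,0,0,0,0,0,0,0.05,0,0,0,0,0,0,0.05,0,0,0,0,0,0,0.05]' 30
python3 -c "
from h import *
go(.543,.1486,.038,.44)"
```

```text
time_s: 8.45
ee_pos: [0.543, 0.1486, 0.0394]
eef_rot: [3.142, 0.0, 0.444]
force: [-0.5, 0.9, -1.0]
grip_width: 0.014
t 8.45 tool cm [-0.    0.    0.14] wz 0.004 F [-0.5  0.9 -1. ] w 0.014
```

```bash
python3 -m inch '[0,0,-2,0,0,0,0.05,0,0,-4,0,0,0,0.05,0,0,-4,0,0,0,0.05,-2.345,4.056,-2,0,0,0,0.05,-2.345,4.056,0,0,0,0,0.05,-2.345,4.056,0,0,0,0,0.05,-2.345,4.056,0,0,0,0,0.05,-2.345,4.056,0,0,0,0,0.05,-2.345,4.056,0,0,0,0,0.05,-2.345,4.056,0,0,0,0,0.05,-2.345,4.056,0,0,0,0,0.05,0,0,0,0,0,0.157,0.05,0,0,0,0,0,0.157,0.05,0,0,0,0,0,0.157,0.05,0,0,0,0,0,0.157,0.05,0,0,0,0,0,0.157,0.05,0,0,0,0,0,0.157,0.05,0,0,0,0,0,0,0.05,0,0,0,0,0,0,0.05]' 30
python3 - <<'E'
from h import *
go(.5131,-.225,.13,-.5)
im,d=ctrl.camera("side");np.savez('side2.npz',im=im,d=d)
o=ctrl.get_obs();print(o['ee_pos'],o['eef_rot'])
X=cloud("side",d);p=o['ee_pos'];oz=p[2]-.0394
A=(d>0)&(np.hypot(X[...,0]-p[0],X[...,1]-p[1])<.07);Z=X[...,2]
# model fit: orange flange/drum, and neck pilot, by pixels
hsv=cv2.cvtColor(im,cv2.COLOR_RGB2HSV)
for n,a,b,r in(('drum',oz+.01,oz+.033,.0315),('neck',.056,.074,.024),('roll',.03,.047,.058),('flange',oz-.003,oz+.006,.044)):
    Q=X[A&(Z>a)&(Z<b)];print(n,len(Q),cv2.minEnclosingCircle((Q[:,:2]*1000).astype(np.float32)) if len(Q)>3 else 0)
save(im[60:230,270:400],'s2.png',4)
E
```

```text
time_s: 10.82
ee_pos: [0.5129, -0.225, 0.1594]
eef_rot: [3.142, 0.0, -0.494]
force: [1.0, -0.6, -1.8]
grip_width: 0.0135
t 10.82 tool cm [ 0.02 -0.    2.94] wz 0.006 F [ 1.  -0.6 -1.8] w 0.0135
[ 0.51297739 -0.22498229  0.15939892] [-3.14159137e+00  1.21156125e-04 -4.95124075e-01]
drum 137 ((509.1498107910156, -222.7799530029297), 32.539154052734375)
neck 102 ((511.0929870605469, -224.81573486328125), 26.69269371032715)
roll 301 ((512.1932373046875, -224.7719268798828), 60.96631622314453)
flange 123 ((510.97906494140625, -224.85475158691406), 45.210418701171875)
```

View pics/s2.png

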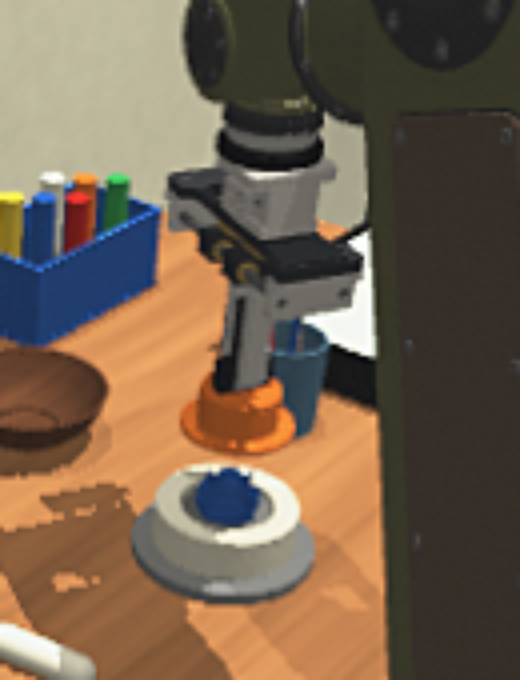

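Cap hangs straight above the neck (cap at ~238,420, neck ~230,498 in the crop); measured flange and neck centres agree to 0.2 mm. Lowering.

```bash
python3 -m inch '[0,0,2,0,0,0,0.05,0,0,2,0,0,0,0.05,0,0,1,0,0,0,0.05,0,0,0,0,0,0,0.05,0,0,0,0,0,0,0.05]' 30
python3 -m inch '[0,0,0.2,0,0,0,0.05,0,0,0.2,0,0,0,0.05,0,0,0,0,0,0,0.05]'
python3 -m inch '[0,0,0.2,0,0,0,0.05,0,0,0,0,0,0,0.05]'
```

```text
time_s: 11.5
ee_pos: [0.5134, -0.2252, 0.1103]
eef_rot: [-3.142, -0.001, -0.498]
force: [0.3, -0.0, -0.8]
grip_width: 0.0135
time_s: 11.88
ee_pos: [0.513, -0.225, 0.1054]
eef_rot: [-3.142, 0.0, -0.498]
force: [0.2, 1.1, -1.4]
grip_width: 0.0139
time_s: 12.12
ee_pos: [0.5129, -0.225, 0.1033]
eef_rot: [3.142, 0.0, -0.498]
force: [-0.3, 0.4, -0.5]
grip_width: 0.0138
```

```bash
for i in 1 2 3; do python3 -m inch '[0,0,0.15,0,0,0,0.05,0,0,0,0,0,0,0.05]'; done
```

```text
time_s: 12.38
ee_pos: [0.5129, -0.225, 0.1018]
eef_rot: [-3.142, 0.0, -0.498]
force: [-1.3, -0.2, -1.1]
grip_width: 0.0137
time_s: 12.62
ee_pos: [0.5129, -0.225, 0.1003]
eef_rot: [-3.142, 0.0, -0.498]
force: [0.3, 0.2, -1.8]
grip_width: 0.0134
time_s: 12.88
ee_pos: [0.5129, -0.2249, 0.0988]
eef_rot: [3.142, 0.0, -0.498]
force: [0.2, 0.2, -1.1]
grip_width: 0.0138
```

Cap origin ~59.4 mm, past rib height, no contact yet.

```bash
for i in 1 2 3; do python3 -m inch '[0,0,0.08,0,0,0,0.05,0,0,0,0,0,0,0.05]' | grep -E 'ee_pos|force'; done
```

```text
ee_pos: [0.513, -0.225, 0.0981]
force: [0.0, -0.3, -1.2]
ee_pos: [0.513, -0.225, 0.0973]
force: [-0.7, 0.0, -0.8]
ee_pos: [0.513, -0.225, 0.0965]
force: [0.3, 0.3, -0.9]
```

```bash
for i in 1 2 3; do python3 -m inch '[0,0,0.06,0,0,0,0.05,0,0,0,0,0,0,0.05]' | grep -E 'ee_pos|force'; done
```

```text
ee_pos: [0.513, -0.2251, 0.096]
force: [-0.3, -1.4, -1.9]
ee_pos: [0.513, -0.2251, 0.0953]
force: [0.8, -1.4, -1.3]
ee_pos: [0.513, -0.2251, 0.0947]
force: [0.6, -1.9, 0.1]
```

```bash
for i in 1 2 3; do python3 -m inch '[0,0,0.06,0,0,0,0.05,0,0,0,0,0,0,0.05]' | grep -E 'ee_pos|force|eef'; done; python3 -c "
from h import *
o=ctrl.get_obs();print(o['force'],o['moment'])"
```

```text
ee_pos: [0.513, -0.2251, 0.0942]
eef_rot: [3.142, -0.0, -0.498]
force: [0.1, -2.8, 0.9]
ee_pos: [0.513, -0.225, 0.0935]
eef_rot: [3.142, -0.0, -0.498]
force: [0.2, -2.6, -0.2]
ee_pos: [0.5131, -0.225, 0.093]
eef_rot: [-3.142, -0.0, -0.498]
force: [0.4, -1.6, 0.4]
[ 0.39078739 -1.63461215  0.35782734] [-0.50289667 -0.0726003   0.04065626]
```

```bash
for i in 1 2 3 4; do python3 -m inch '[0,0,0.05,0,0,0,0.05,0,0,0,0,0,0,0.05]' | grep -E 'ee_pos|force'; done; python3 - <<'E'
from h import *
im,d=ctrl.camera("side");X=cloud("side",d);Z=X[...,2]
A=(d>0)&(np.hypot(X[...,0]-.512,X[...,1]+.225)<.07)
hsv=cv2.cvtColor(im,cv2.COLOR_RGB2HSV);O=A&(hsv[...,0]<22)&(hsv[...,1]>150)
Q=X[O];print(len(Q),np.percentile(Q[:,2],[1,5,25,50,75,95]).round(4))
r=np.hypot(Q[:,0]-.512,Q[:,1]+.225);F=Q[(r>.034)&(r<.043)];print('flange top z',np.percentile(F[:,2],[10,50,90]).round(4),len(F))
save(im[120:220,290:370],'s3.png',6)
E
```

```text
ee_pos: [0.5128, -0.2247, 0.0922]
force: [0.2, 0.2, -1.4]
ee_pos: [0.513, -0.2249, 0.0918]
force: [0.8, -0.0, -1.8]
ee_pos: [0.513, -0.225, 0.0914]
force: [-0.7, -0.4, -1.6]
ee_pos: [0.5131, -0.225, 0.0911]
force: [-0.9, -0.1, 1.7]
375 [0.0541 0.0558 0.0581 0.0709 0.086  0.089 ]
flange top z [0.0554 0.0574 0.0596] 89
```

View pics/s3.png

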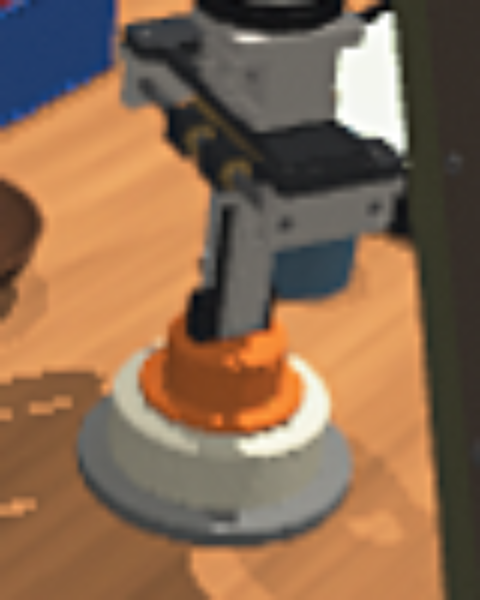

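The cap (≈220,380 in the crop) sits low on the neck just above the roll; depth gives underside ≈52 mm, TCP gives 51.7 mm, with first contact. So the lugs fell straight into the thread: only clockwise is left.

```bash
cat > s.py <<'E'
from h import *
o=ctrl.get_obs();print('z',round((o['ee_pos'][2]-.0394)*1e3,2),'xy',o['ee_pos'][:2].round(4),'yaw',round(o['eef_rot'][2],3),'F',o['force'].round(1),'M',o['moment'].round(2),'t',round(o['time_s'],2))
E
for i in 1 2; do python3 -m inch '[0,0,0.025,0,0,0.05,0.05,0,0,0.025,0,0,0.05,0.05,0,0,0,0,0,0,0.05]'>/dev/null;python3 s.py; done
```

```text
z 51.18 xy [ 0.5132 -0.225 ] yaw -0.598 F [1.  0.6 0.6] M [-0.08 -0.14 -0.01] t 16.55
z 50.74 xy [ 0.5132 -0.2251] yaw -0.697 F [-0.1  0.5  1.7] M [-0.09 -0.15 -0.  ] t 16.93
```

```bash
for i in 1 2 3 4; do python3 -m inch '[0,0,0.025,0,0,0.05,0.05,0,0,0.025,0,0,0.05,0.05,0,0,0,0,0,0,0.05]'>/dev/null;python3 s.py; done
```

```text
z 50.26 xy [ 0.5132 -0.2251] yaw -0.796 F [0.4 0.  2.4] M [-0.05 -0.15  0.02] t 17.3
z 49.78 xy [ 0.5132 -0.225 ] yaw -0.896 F [0.4 0.4 3.7] M [-0.06 -0.18 -0.05] t 17.68
z 49.3 xy [ 0.5132 -0.2251] yaw -0.996 F [ 1.2 -0.5  5.2] M [ 0.03 -0.19 -0.03] t 18.05
z 48.76 xy [ 0.5131 -0.225 ] yaw -1.096 F [1.3 0.2 5.9] M [ 0.02 -0.15 -0.06] t 18.43
```

Rising slightly in Fz but torque-free; continuing with slightly less push.

```bash
for i in 1 2 3; do python3 -m inch '[0,0,0.02,0,0,0.05,0.05,0,0,0.01,0,0,0.03,0.05,0,0,0,0,0,0,0.05]'>/dev/null;python3 s.py; done
```

```text
z 48.29 xy [ 0.513 -0.225] yaw -1.177 F [-0.7  0.4  5.2] M [ 0.11 -0.06 -0.  ] t 18.8
z 48.01 xy [ 0.513 -0.225] yaw -1.257 F [0.1 0.2 4.7] M [ 0.08  0.02 -0.01] t 19.18
z 48.01 xy [ 0.5132 -0.2252] yaw -1.337 F [-0.8  0.1  7.8] M [0.06 0.05 0.07] t 19.55
```

```bash
for i in 1 2; do python3 -m inch '[0,0,0,0,0,0.03,0.05,0,0,0,0,0,0,0.05]'>/dev/null;python3 s.py; done
```

```text
z 48.02 xy [ 0.5132 -0.2252] yaw -1.367 F [-0.9  0.1  7.9] M [0.07 0.04 0.08] t 19.8
z 47.99 xy [ 0.5132 -0.2251] yaw -1.397 F [ 0.4 -1.1  6.7] M [0.03 0.07 0.13] t 20.05
```

Seated at 48.0 mm with torque starting to build; letting go and rising.

```bash
python3 -m inch '[0,0,0,0,0,0,0.5,0,0,0,0,0,0,0.5,0,0,0,0,0,0,0.5,0,0,0,0,0,0,0.5,0,0,-1,0,0,0,0.5,0,0,-3,0,0,0,0.5,0,0,-4,0,0,0,0.5,-4,0,-5,0,0,0,0.5,-5,0,-3,0,0,0,0.5,-5,0,0,0,0,0,0.5,-5,0,0,0,0,0,0.5,0,0,0,0,0,0,0.5]'
python3 - <<'E'
from h import *
for c in("top","side"):
    im,d=ctrl.camera(c);X=cloud(c,d);Z=X[...,2]
    A=(d>0)&(np.hypot(X[...,0]-.513,X[...,1]+.225)<.07)&(Z<.13)
    r=np.hypot(X[...,0]-.5125,X[...,1]+.225);hsv=cv2.cvtColor(im,cv2.COLOR_RGB2HSV);O=A&(hsv[...,0]<22)&(hsv[...,1]>150)
    F=X[O&(r>.035)&(r<.042)&(Z<.065)]
    if len(F)>5:
        a=np.c_[F[:,:2]-[.5125,-.225],np.ones(len(F))];print(c,'flange top plane',np.linalg.lstsq(a,F[:,2],rcond=None)[0].round(4),len(F),np.median(F[:,2]).round(4))
    D=X[A&(Z>.073)&(Z<.09)];print(' drum top',np.median(D[:,2]).round(4) if len(D) else 0)
    W=X[A&(Z>.1)]
    if len(W)>3: print(' wing',cv2.minAreaRect((W[:,:2]*1000).astype(np.float32)),np.median(W[:,2]).round(4))
    save(im if c=="top" else im[120:220,270:400],c+'9.png',1.5 if c=="top" else 5)
E
python3 s.py
```

```text
time_s: 21.55
ee_pos: [0.4801, -0.0365, 0.247]
eef_rot: [-3.14, -0.0, -1.395]
force: [0.2, -1.4, -0.7]
grip_width: 0.0468
top flange top plane [0.0654 0.04   0.0488] 28 0.0507
 drum top 0.0823
 wing ((512.6354370117188, -225.49737548828125), (44.45886993408203, 13.867110252380371), 11.430395126342773) 0.1097
side flange top plane [ 0.0138 -0.0144  0.0535] 66 0.0531
 drum top 0.0824
 wing ((511.4934387207031, -224.06161499023438), (46.1270637512207, 17.143890380859375), 10.021377563476562) 0.1093
z 207.08 xy [ 0.4806 -0.0388] yaw -1.397 F [-0.5 -0.2 -0.6] M [-0.02 -0.   -0.06] t 21.65
```

View pics/side9.png

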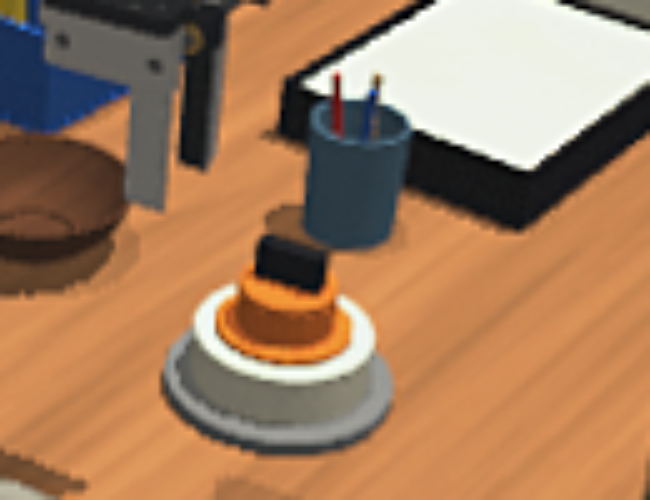

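View pics/top9.png

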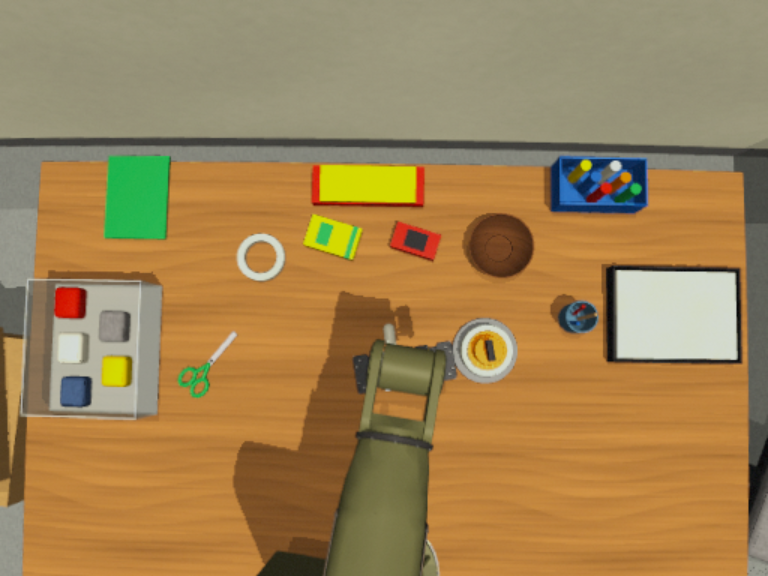

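The cap (crop ~285,310; top view ~488,350) lies flat and level on the roll. The wing angle of about 10.5° matches the tool's turn, so the grip did not slip. The bystanders look unmoved and the gripper is clear.

```bash
python3 -c "
from h import *
print(ctrl.hand_in())"
```

```text
the job is handed in; nothing more can be done
None
```

The cap is on the post and screwed home, and I handed the job in at about 22 s. I made no anticlockwise turn: the cap sank straight to about 51.7 mm when first lowered, so its lugs were already in the thread and only clockwise was left.

- **Grip:** I squeezed the cap's drum lightly to centre it, then gripped it by the wing.
- **Turning:** I turned it about 0.9 rad clockwise, with up to 8 N of vertical force. It stopped sinking at 48.0 mm, and I let go when the torque had just begun to build (0.13 N m).

**Last checks:**
- **Height:** the side camera put the flange top at 53.1 mm (about 53 expected), and both cameras put the drum top at about 82.4 mm (83 expected).
- **Slip:** the wing's angle of about 10–11° matches the tool's turn, so the cap did not slip in the grip.
- **Disagreement:** a top-camera fit of the flange gave 50.7 mm with a tilt. It used only 28 pixels, about 3 mm each. The side picture shows the flange level.
- **Surroundings:** the other things look unmoved, though the arm partly hid the glue stick in the last top picture, and the gripper is clear of everything.

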